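Find the high pad on an inclined plate with a spring probe and flag it

TASK

One of the four metal pads on the sloping inspection plate stands proud of the others. Take the spring-tipped probe out of its stand and, holding it square to the sloping face, press its tip gently on the middle of each pad in turn, from the far end of the row to the near end, so that the tip gives by a few millimetres for a short moment, to find the high one. Put the probe back upright in its stand, fully seated, and then slide the rider along the rail until it clicks into the notch with its nib opposite the high pad; leave the other things on the bench alone.

Things in the scene. Friction and masses are not known exactly. Their poses are not given: they have to be found in the camera images.
- face: upper plate of the inclined fixture, aluminium, 112 mm up the slope by 260 mm wide, 10 mm thick, fixed, sloping at 30 degrees, its row of pads running roughly away from the robot; it faces up and to the robot's left, its upper edge is on the right. Origin at the centre of its upper surface (60 mm above the bench); x points up the slope, y along the row of pads, away from the robot, z out of the face, square to it. The rail runs along y near the upper edge, at x = +34 mm
- spot_1 (a point): point on the upper plate's surface beneath the middle of the farthest pad place (x = -18 mm, y = +75 mm in the face's frame); the pad surface to be touched lies 5 mm above it along the face's z, or 9 mm at the high pad
- spot_2 (a point): point on the upper plate's surface beneath the middle of the second farthest pad place (x = -18 mm, y = +25 mm in the face's frame); the pad surface to be touched lies 5 mm above it along the face's z, or 9 mm at the high pad
- spot_3 (a point): point on the upper plate's surface beneath the middle of the second nearest pad place (x = -18 mm, y = -25 mm in the face's frame); the pad surface to be touched lies 5 mm above it along the face's z, or 9 mm at the high pad
- spot_4 (a point): point on the upper plate's surface beneath the middle of the nearest pad place (x = -18 mm, y = -75 mm in the face's frame); the pad surface to be touched lies 5 mm above it along the face's z, or 9 mm at the high pad
- pad_a: one of four plain aluminium pads, 32 mm up the slope by 34 mm wide, fixed in a row on the face 50 mm apart; three are 5 mm thick and one is 9 mm, and which place the thick one has changes from start to start (the letters say nothing of the order). Origin at the middle of its underside, on the face; y along the row, away from the robot, x level, z vertical (not tilted with the face)
- pad_b: one of four plain aluminium pads, 32 mm up the slope by 34 mm wide, fixed in a row on the face 50 mm apart; three are 5 mm thick and one is 9 mm, and which place the thick one has changes from start to start (the letters say nothing of the order). Origin at the middle of its underside, on the face; y along the row, away from the robot, x level, z vertical (not tilted with the face)
- pad_c: one of four plain aluminium pads, 32 mm up the slope by 34 mm wide, fixed in a row on the face 50 mm apart; three are 5 mm thick and one is 9 mm, and which place the thick one has changes from start to start (the letters say nothing of the order). Origin at the middle of its underside, on the face; y along the row, away from the robot, x level, z vertical (not tilted with the face)
- pad_d: one of four plain aluminium pads, 32 mm up the slope by 34 mm wide, fixed in a row on the face 50 mm apart; three are 5 mm thick and one is 9 mm, and which place the thick one has changes from start to start (the letters say nothing of the order). Origin at the middle of its underside, on the face; y along the row, away from the robot, x level, z vertical (not tilted with the face)
- probe_grip (a point): centre of the probe's grip, a black square bar 22 x 22 mm and 52 mm long along the probe's axis z (z points away from the tip; x and y are square to the grip's flats). The probe is loose, about 0.13 kg, 110 mm long with a top button: below the grip is a round flange 38 mm across and 4 mm thick (its upper side 26 mm below this point, its underside 30 mm below), then a 16 mm barrel to 52 mm below, then the thin spring tip, whose end is 80 mm below this point when free
- probe_tip (a point): end of the probe's spring tip, an 8 mm ball; on the probe's axis
- probe: the whole probe; origin where the free end of the tip is, z along its axis towards the grip
- tip (a joint): how far the spring tip is pushed into the probe: 0 free, at most 0.010 m; 0.5 N to start, and 0.5 N more for each mm, so 5.5 N when fully in; pressing farther is hard
- holder_mouth (a point): middle of the upper face of the probe's stand, a fixed white block 72 x 72 x 62 mm with an upright round hole 26 mm across; the probe hangs in it by its flange, the grip's centre then 30 mm above this point
- rider (a joint): position of the rider along the rail: 0 at the far stop, grows to 0.205 m as it slides towards the robot (the middle of the rider stands at x = +34 mm and y = 112 mm less this value in the face's frame); 0.037, 0.087, 0.137, 0.187 m are the notches of the four pad places from the farthest to the nearest; a sprung ball clicks into each, and about 3 N along the rail moves it in and out. It starts beyond the first notch, at the far end
- rider_tab (a point): the rider's upright tab: 14 mm along the rail, 26 mm across it, standing square to the sloping face; this point is 12 mm below its top and 31 mm above the face. The rider's body beneath is 26 mm along the rail and its top is 16 mm above the face
- rider_nib (a point): end of the steel nib with which the rider points down the slope at the pads, in line with the middle of the tab
- slide_box_mid (a point): centre of a small carton, 40 x 64 x 28 mm: leave alone
- petri_mid (a point): centre of a closed petri dish, 62 mm across, 16 mm high: leave alone
- bottle_mid (a point): point half-way up a media bottle with a screw cap, 56 mm across, 101 mm high: leave alone

How it is judged:
By the outcome, as a careful person would: the job done as asked, in the order asked, and still so for the second after the job is handed in, with the robot touching nothing.
It also fails if it takes over 72 s, if anything falls off the work surface, if the arm or the gripper's body presses on something with over 40 N, if the wrist force passes 120 N, or if a joint passes its speed limit or range.

ROBOT

A 6-joint arm with a two-finger parallel gripper is mounted at the origin on a cart in front of the work surface, level with it; the furniture and walls round the work are solid. World frame = base frame: x ahead of the robot, y to its left, z up, the work surface at z = 0. Lengths are in m, angles in rad, forces in N, time in s.
With the tool pointing down it reaches from about 0.3 to 0.775 m from the base axis. Payload 14.6 kg.
Tool frame: the origin (TCP) lies midway between the tips of the shut fingers; the grasp point (between the pads) lies 19 mm behind it; z points along the fingers, y is the line along which they close (so a half turn about z gives the same grasp; the last joint's range is limited). The gripper opens to 94 mm and grips with 3 to 60 N. Pads are 16 mm wide; open, the fingers measure 119 mm over their backs; the gripper's body (75 mm by 177 mm) begins 78 mm behind the grasp point.
Start: joints at [-1.287, 0.3, 1.521, -0, 1.321, -0.067], TCP at [0.189, -0.516, 0.205] pointing down, gripper open.
Joint ranges: [-3.03, 3.03], [-0.79, 2.21], [0.23, 2.52], [-1.04, 4.18], [0, 3.07], [-2.55, 2.55]. Speed limits (rad/s): [2.22, 2.22, 2.57, 3.14, 3.14, 3.14].

INTERFACE

Orientations are given as [roll, pitch, yaw] about the fixed x, y, z axes, in that order (R = Rz(yaw) Ry(pitch) Rx(roll)).
In Python, from station import ctrl gives the robot as it stands. The module is installed in compiled form; this text tells all that it offers.
- The arm moves only by the tool servo_tool, never from a script. Its argument "plan" is a list of rows, each a list of 7 numbers: the opening in per cent of the stroke, from 0 (shut) to 100 (fully open), then the shift along the tool's x, y, z in m, then the turn, a rotation vector about the tool's x, y, z in rad. A call has exactly 8 rows; each row shifts and turns the commanded pose from where the row before left it, along the tool's axes as they then stand; what a row does not reach is not made up. A row lasts 1/8 s, in which the tool goes at most 62.5 mm and 10.7 degrees, less where a joint would pass 70% of its speed; a pose out of reach is approached as far as the arm can. A call with a gripper value outside its range is refused whole. The fingers move at their own pace and stop on an object; "force" is the grip in N (left out, the last holds). Time passes only in rows, so rows that do not move let the fingers close, or fill a call up. It gives the time, the measured TCP pose, the force, the opening and the grip force at its end, in the units of the state.
- ctrl.get_obs(): the state, without advancing time (a new reading comes with each control period).
- ctrl.camera(name): name is "scene" or "top"; returns a dict with "pixels" (480x640x3 uint8, red, green, blue), "z_map" (480x640 float32, m along the optical axis (not along the pixel's ray), 0 where there is no reading), "mtx" (3x3 intrinsics, pixels), "pose" (4x4, takes a point from camera to world coordinates). Camera axes: x right, y up, looking along -z (the intrinsics and any distortion apply to the point x, -y, -z); pixel columns grow to the right and rows downward; lengths in m; the calibration is good to about 2 mm. A picture is of the moment at which its call begins.
- ctrl.hand_in(): hands the job in; it is judged then, once.
The state is a dict: "time_s": time; "qpos": joint angles; "joint_vel": joint speeds; "tau": joint torques, N m; "ee_pos": TCP position; "eef_rot": TCP orientation; "force": force on the tool from outside, world axes, zero at the start; "moment": the same for the moment, N m; "grip_width": finger opening in m; "grip_force": force on a finger pad.
Only numpy, scipy, OpenCV 4.12 (cv2) and the standard library are available. Lean on these libraries where they do the work, as an engineer would, in place of code of your own. Each camera call takes 0.05 s, during which the arm holds its last target. There are 200 camera calls.

## Working session

There is one attempt and no reset: what is moved stays moved. The work goes in short steps, Python scripts to look and compute and a tool call to move; the robot and the scene stay as the last step left them, time stands still between calls to the robot, and variables do not carry over. Pictures are saved under pics/ and viewed, at most 10 in all, crops included, and the job is handed in when it is done.

Besides the shell and the picture viewer there is one more tool, called after ">>>" as a command line: name --pt "numbers of a row" for each row, then --argument value for the rest. servo_tool: Moves the arm, as the interface text tells. Its arguments: {"type":"object","properties":{"plan":{"type":"array","items":{"type":"array","items":{"type":"number"}}},"force":{"type":"number"}},"required":["plan"]}

```bash
mkdir -p pics; cat > h.py <<'E'
import numpy as np, cv2
from station import ctrl
def cap(n):
    d=ctrl.camera(n); cv2.imwrite; return d
def pts(d):
    K=np.array(d["mtx"]);z=d["z_map"];v,u=np.mgrid[0:480,0:640]
    p=np.stack([(u-K[0,2])/K[0,0]*z,-(v-K[1,2])/K[1,1]*z,-z,np.ones_like(z)],-1)
    return (p@np.array(d["pose"]).T)[...,:3]
E
python3 - <<'E'
from h import *
print(ctrl.get_obs())
for n in("scene","top"):
    d=cap(n); cv2.imwrite(f"pics/{n}0.png",d["pixels"][...,::-1]); print(n,d["mtx"],d["pose"],[k for k in d])
    np.savez(f"{n}0.npz",p=pts(d),rgb=d["pixels"],z=d["z_map"])
E
```

```text
{'time_s': 0.0, 'qpos': array([-1.28661091e+00,  3.00494670e-01,  1.52158499e+00, -2.68847268e-05,
        1.32071730e+00, -6.65892051e-02]), 'joint_vel': array([-0.00021138, -0.001004  , -0.0016961 , -0.00025274,  0.00099493,
       -0.00011056]), 'tau': array([-2.98455932e-03, -5.31811988e+01, -3.52745640e+01,  7.07150088e-02,
        2.43874040e-02, -8.84358724e-05]), 'ee_pos': array([ 0.18891417, -0.51625007,  0.20487175]), 'eef_rot': array([-3.14038929e+00, -5.41516318e-05,  3.50781262e-01]), 'force': array([-0.15733878,  0.51111487, -0.24152803]), 'moment': array([ 0.07751202, -0.06267814,  0.04684489]), 'grip_force': 0.0, 'grip_width': 0.09359476547002107}
scene [[533.69822111   0.         317.96673431]
 [  0.         533.69822111 240.81110384]
 [  0.           0.           1.        ]] [[-0.85198503  0.23121935 -0.46974368  0.10796753]
 [-0.52349216 -0.36112104  0.77171727  0.73581967]
 [ 0.00880164  0.9033987   0.42871124  0.52845323]
 [ 0.          0.          0.          1.        ]] ['pixels', 'z_map', 'mtx', 'pose']
top [[460.85552058   0.         320.20114704]
 [  0.         460.85552058 245.82827857]
 [  0.           0.           1.        ]] [[-0.09613781  0.97505441 -0.20006603  0.34376497]
 [-0.99536136 -0.09343924  0.02291002 -0.04084995]
 [ 0.0036445   0.20134052  0.97951453  1.23074376]
 [ 0.          0.          0.          1.        ]] ['pixels', 'z_map', 'mtx', 'pose']
```

View pics/scene0.png

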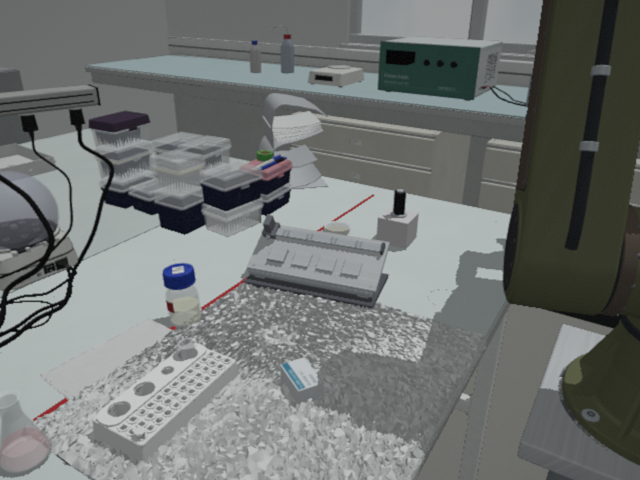

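View pics/top0.png

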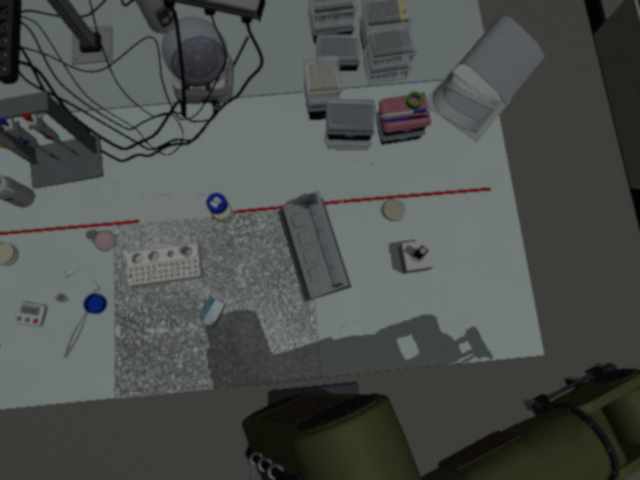

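The scene view shows the fixture at about (247–390, 225–300), with the rider at its far end (270, 225), and the probe in its stand at (399, 205). The top view shows the fixture at (283–350, 190–300) and the stand at (416, 255).

```bash
python3 - <<'E'
from h import *
rng=np.random.default_rng(0)
S=np.load("scene0.npz");T=np.load("top0.npz")
# fixture plane
def fix(p,box):
    q=p[box[1]:box[3],box[0]:box[2]].reshape(-1,3); return q[(q[:,2]>.02)&(q[:,2]<.16)]
for nm,D,b in(("scene",S,(240,215,395,305)),("top",T,(275,185,355,305))):
    q=fix(D["p"],b)
    best=None
    for i in range(2000):
        a=q[rng.choice(len(q),3,False)];n=np.cross(a[1]-a[0],a[2]-a[0]);l=np.linalg.norm(n)
        if l<1e-6: continue
        n/=l; n*=np.sign(n[2]); 
        if abs(n[2]-np.cos(np.pi/6))>.06: continue
        m=abs((q-a[0])@n)<.002
        if best is None or m.sum()>best.sum(): best=m
    c=q[best].mean(0);n=np.linalg.svd(q[best]-c,full_matrices=False)[2][2];n*=np.sign(n[2])
    # axes
    x=np.array([0,0,1])-n*n[2];x/=np.linalg.norm(x);y=np.cross(n,x)
    e=(q-c)@np.c_[x,y,n]
    print(nm,len(q),best.sum(),"c",c.round(4),"n",n.round(3),"x",x.round(3),"y",y.round(3))
    for k in range(3): print(np.percentile(e[:,k],[0,1,2,5,50,95,98,99,100]).round(4))
    r=cv2.minAreaRect((q[abs((q-c)@n)<.012][:,:2]*1000).astype(np.float32)); print("rect mm",r)
    H,_=np.histogram(e[:,2],bins=np.arange(-.02,.06,.002)); print(H)
# stand
for nm,D,b in(("scene",S,(370,180,425,252)),("top",T,(392,230,442,285))):
    q=D["p"][b[1]:b[3],b[0]:b[2]].reshape(-1,3);g=D["rgb"][b[1]:b[3],b[0]:b[2]].reshape(-1,3).mean(1)
    t=q[(q[:,2]>.056)&(q[:,2]<.068)]
    print(nm,"stand top",len(t),cv2.minAreaRect((t[:,:2]*1000).astype(np.float32)),np.median(t[:,2]))
    k=q[(q[:,2]>.075)&(q[:,2]<.16)]; print("probe",len(k),k[:,:2].min(0),k[:,:2].max(0),k[:,2].max(),cv2.minAreaRect((k[k[:,2]>.075][:,:2]*1000).astype(np.float32)))
    kk=k[k[:,2]>k[:,2].max()-.006];print("top",kk.mean(0),len(kk))
E
```

```text
scene 7716 3374 c [ 0.5785 -0.0434  0.0567] n [-0.101  0.497  0.862] x [ 0.172 -0.845  0.507] y [0.98 0.2  0.  ]
[-0.0542 -0.0518 -0.0509 -0.0487  0.005   0.1768  0.1929  0.199   0.2218]
[-0.1205 -0.1188 -0.1162 -0.109  -0.0028  0.1252  0.137   0.2502  0.263 ]
[-0.1468 -0.1387 -0.1315 -0.114   0.0004  0.0103  0.0201  0.0393  0.0463]
rect mm ((590.6578369140625, -50.5753173828125), (261.7171630859375, 105.53103637695312), 11.654674530029297)
[   0    0    1    9   78   99  161  238  586 1718 1679  615  543  630
  409  137   49   43   39   11    7    6   11    8   11    7    4   13
    6   15   19   33   13    2    0    0    0    0    0]
top 3956 1699 c [ 0.5817 -0.0523  0.0593] n [-0.098  0.494  0.864] x [ 0.167 -0.848  0.504] y [0.981 0.194 0.   ]
[-0.0613 -0.0578 -0.0552 -0.0502  0.0048  0.0553  0.0572  0.0578  0.0595]
[-0.1222 -0.1196 -0.1173 -0.1105  0.0031  0.1187  0.1296  0.1336  0.1397]
[-0.011  -0.0079 -0.0063 -0.0043  0.001   0.0115  0.0258  0.0412  0.0469]
rect mm ((590.7251586914062, -53.055580139160156), (261.27191162109375, 102.84859466552734), 11.597732543945312)
[  0   
[... 186 characters left out ...]
445312, -316.5047302246094), (73.46061706542969, 83.32267761230469), 2.9263017177581787) 0.06415298371453437
probe 482 [ 0.46949208 -0.32470776] [ 0.551496   -0.08820827] 0.1254199615141905 ((512.4821166992188, -204.1686248779297), (36.575401306152344, 244.6450958251953), 14.592979431152344)
top [ 0.53615102 -0.31290446  0.12223611] 38
top stand top 643 ((536.8829345703125, -317.05859375), (73.33954620361328, 73.65019226074219), 2.7988317012786865) 0.06211514162269571
probe 119 [ 0.52210524 -0.33013693] [ 0.54946281 -0.30219998] 0.125800356075775 ((536.3510131835938, -316.5382995605469), (21.190227508544922, 23.37706756591797), 45.629852294921875)
top [ 0.53794907 -0.31768062  0.12187024] 36
```

```bash
cat >> h.py <<'E'
A=np.deg2rad(11.5);ca,sa=np.cos(A),np.sin(A)
FX=np.array([sa*.866,-ca*.866,.5]);FY=np.array([ca,sa,0]);FN=np.array([-.5*sa,.5*ca,.866])
F=np.c_[FX,FY,FN];F0=np.array([.5905,-.0518,.060])
E
python3 - <<'E'
from h import *
S=np.load("scene0.npz");T=np.load("top0.npz")
for nm,D in(("scene",S),("top",T)):
    p=D["p"];e=(p-F0)@F
    m=(abs(e[...,0])<.08)&(abs(e[...,1])<.15)&(abs(e[...,2])<.07)&(p[...,2]>.02)
    q=e[m]; f=q[abs(q[:,2])<.003]
    print(nm,"face ext",np.percentile(f,[.3,1,99,99.7],axis=0)[:,:2].round(4).tolist(), "z med", np.median(f[:,2]).round(4))
    for k,y in enumerate((.075,.025,-.025,-.075)):
        w=q[(abs(q[:,0]+.018)<.011)&(abs(q[:,1]-y)<.012)]; g=q[(abs(q[:,0]+.045)<.006)&(abs(q[:,1]-y)<.012)]
        b=q[(abs(q[:,0]+.018)<.03)&(abs(q[:,1]-y)<.025)&(q[:,2]>.003)&(q[:,2]<.012)]
        print(k+1,np.median(w[:,2]).round(4),np.median(g[:,2]).round(4),len(w),"centre",((np.percentile(b,2,axis=0)+np.percentile(b,98,axis=0))/2).round(4))
    r=q[(q[:,2]>.03)&(q[:,0]>.01)]; print("rider",len(r),np.percentile(r,[3,50,97],axis=0).round(4).tolist())
    c=np.array([.537,-.317]);d=p[...,:2]-c
    k=p[(np.hypot(d[...,0],d[...,1])<.02)&(p[...,2]>.076)&(p[...,2]<.114)][:,:2]-c
    n=[]
    for a in range(0,90,5):
        R=np.array([[np.cos(np.deg2rad(a)),np.sin(np.deg2rad(a))]]).T; R2=np.array([[-np.sin(np.deg2rad(a)),np.cos(np.deg2rad(a))]]).T
        n.append(round(float(np.median(np.abs(np.maximum(abs(k@R),abs(k@R2))-.011))*1e3),2))
    print("yaw resid",len(k),n)
# crop of stand
im=S["rgb"][175:255,355:445,::-1];im2=T["rgb"][225:285,380:470,::-1]
a=cv2.resize(im,None,fx=5,fy=5,interpolation=2);b=cv2.resize(im2,(a.shape[1]*3//4,a.shape[0]*3//4),interpolation=2)
o=np.zeros((a.shape[0],a.shape[1]+b.shape[1],3),np.uint8);o[:,:a.shape[1]]=a;o[:b.shape[0],a.shape[1]:]=b
cv2.imwrite("pics/crop.png",o);print(o.shape)
E
```

```text
scene face ext [[-0.0623, -0.1301], [-0.0611, -0.1296], [0.0553, 0.1269], [0.0565, 0.129]] z med 0.0016
1 0.0121 0.0027 108 centre [-0.0177  0.0752  0.0075]
2 0.0076 0.0025 115 centre [-0.0176  0.0251  0.0064]
3 0.0073 0.0024 114 centre [-0.0181 -0.0254  0.0065]
4 0.007 0.0023 125 centre [-0.0184 -0.0743  0.0064]
rider 129 [[0.0203, 0.0993, 0.0307], [0.0291, 0.1039, 0.0433], [0.0436, 0.1128, 0.0482]]
yaw resid 189 [1.9, 1.81, 1.77, 1.5, 1.38, 1.25, 1.27, 1.11, 1.07, 1.16, 1.24, 1.32, 1.48, 1.54, 1.62, 1.69, 1.84, 1.86]
top face ext [[-0.0572, -0.1302], [-0.0554, -0.1292], [0.0562, 0.1263], [0.0568, 0.1282]] z med -0.0
1 0.0091 -0.001 66 centre [-0.0185  0.0751  0.0074]
2 0.0046 -0.0001 67 centre [-0.0192  0.0254  0.0059]
3 0.0049 0.0001 71 centre [-0.0188 -0.0261  0.0061]
4 0.0047 0.0002 63 centre [-0.0154 -0.0758  0.0058]
rider 71 [[0.022, 0.0994, 0.0309], [0.0361, 0.1048, 0.0413], [0.0467, 0.1125, 0.0457]]
yaw resid 42 [1.63, 1.64, 1.69, 1.72, 1.38, 1.11, 0.95, 0.71, 0.53, 0.49, 0.64, 0.99, 1.34, 1.53, 1.8, 1.89, 1.63, 1.76]
(400, 787, 3)
```

View pics/crop.png

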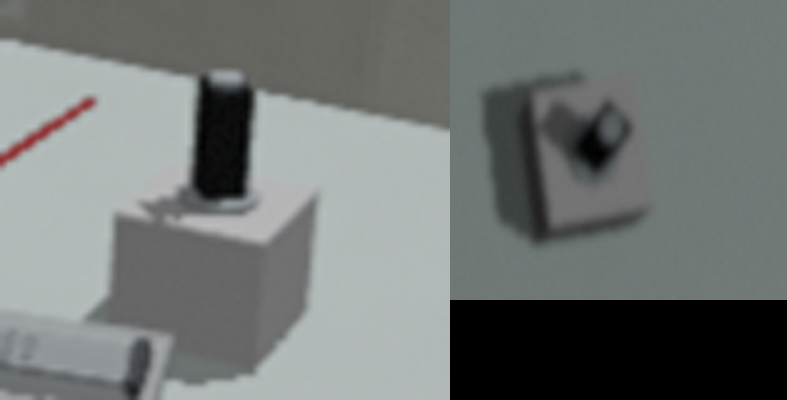

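The crop shows the black grip turned about 43–45° to world x, with the probe seated upright. Depth suggests pad 1, the farthest, is the high one; probing will confirm it.

```bash
cat >> h.py <<'E'
from scipy.spatial.transform import Rotation as Ro
def down(yaw): return Ro.from_euler("xyz",[np.pi,0,yaw])
def cur():
    o=ctrl.get_obs(); return np.array(o["ee_pos"]),Ro.from_euler("xyz",o["eef_rot"])
def plan(start,wps):
    """wps: (pos,Rot,rows,open%); prints rows rounded; returns commanded end pose"""
    p,R=start
    for tp,tR,n,op in wps:
        rv=(R.inv()*tR).as_rotvec()
        for i in range(n):
            s=R.inv().apply(np.asarray(tp)-p)/(n-i); w=(R.inv()*tR).as_rotvec()/(n-i)
            row=[op]+[round(float(v),4) for v in s]+[round(float(v),4) for v in w]; print(row,",")
            p=p+R.apply(row[1:4]); R=R*Ro.from_rotvec(row[4:])
        print("--",p.round(4),R.as_euler("xyz").round(3))
    return p,R
E
python3 - <<'E'
from h import *
s=plan(cur(),[([.537,-.317,.17],down(.75),8,100)])
plan(s,[([.537,-.317,.076],down(.75),6,100)])
E
```

```text
[100, 0.0494, -0.0084, 0.0044, -0.0001, -0.0, -0.0499] ,
[100, 0.0498, -0.006, 0.0044, -0.0001, -0.0, -0.0499] ,
[100, 0.05, -0.0035, 0.0044, -0.0001, -0.0, -0.0499] ,
[100, 0.0501, -0.001, 0.0044, -0.0001, -0.0001, -0.0499] ,
[100, 0.0501, 0.0015, 0.0044, -0.0001, -0.0, -0.0499] ,
[100, 0.05, 0.004, 0.0043, -0.0001, -0.0001, -0.0499] ,
[100, 0.0497, 0.0066, 0.0044, -0.0002, -0.0, -0.0499] ,
[100, 0.0494, 0.009, 0.0043, -0.0001, -0.0001, -0.0499] ,
-- [ 0.537 -0.317  0.17 ] [-3.142  0.     0.75 ]
[100, -0.0, -0.0, 0.0157, -0.0, 0.0, -0.0] ,
[100, -0.0, -0.0, 0.0157, -0.0, 0.0, -0.0] ,
[100, -0.0, -0.0, 0.0157, -0.0, 0.0, -0.0] ,
[100, -0.0, -0.0, 0.0156, -0.0, 0.0, -0.0] ,
[100, -0.0, -0.0, 0.0157, -0.0, 0.0, -0.0] ,
[100, -0.0, -0.0, 0.0156, -0.0, 0.0, -0.0] ,
-- [ 0.537 -0.317  0.076] [-3.142  0.     0.75 ]
```

>>> servo_tool --pt "100 0.0494 -0.0084 0.0044 0 0 -0.05" --pt "100 0.0498 -0.006 0.0044 0 0 -0.05" --pt "100 0.05 -0.0035 0.0044 0 0 -0.05" --pt "100 0.0501 -0.001 0.0044 0 0 -0.05" --pt "100 0.0501 0.0015 0.0044 0 0 -0.05" --pt "100 0.05 0.004 0.0043 0 0 -0.05" --pt "100 0.0497 0.0066 0.0044 0 0 -0.05" --pt "100 0.0494 0.009 0.0043 0 0 -0.05" --force 25

```text
time_s: 1.1
ee_pos: [0.5383, -0.316, 0.17]
eef_rot: [-3.141, 0.0, 0.752]
force: [-0.2, -0.3, 0.8]
grip_width: 0.0939
grip_force: 0.0
```

```bash
python3 - <<'E'
from h import *
o=ctrl.get_obs();print(o["ee_pos"],o["eef_rot"],o["joint_vel"].round(3),o["qpos"].round(3))
plan(cur(),[([.537,-.317,.076],down(.76),6,100)])
E
```

```text
[ 0.53826465 -0.31601596  0.16997523] [-3.14105709e+00  2.02567157e-04  7.52425365e-01] [ 0.595  0.448 -0.568  0.001  0.118  0.198] [-0.59   0.494  1.336 -0.     1.313  0.229]
[100, -0.0003, -0.0, 0.0157, -0.0001, 0.0, -0.0013] ,
[100, -0.0003, -0.0, 0.0157, -0.0001, 0.0, -0.0013] ,
[100, -0.0002, -0.0, 0.0156, -0.0001, 0.0001, -0.0012] ,
[100, -0.0003, -0.0, 0.0157, -0.0001, 0.0, -0.0013] ,
[100, -0.0002, -0.0001, 0.0156, -0.0001, 0.0001, -0.0012] ,
[100, -0.0003, -0.0, 0.0157, -0.0, 0.0, -0.0013] ,
-- [ 0.537 -0.317  0.076] [-3.142  0.     0.76 ]
```

>>> servo_tool --pt "100 0 0 0 0 0 0" --pt "100 0 0 0.0157 0 0 0" --pt "100 0 0 0.0157 0 0 0" --pt "100 0 0 0.0157 0 0 0" --pt "100 0 0 0.0157 0 0 0" --pt "100 0 0 0.0156 0 0 0" --pt "100 0 0 0.0156 0 0 0" --pt "100 0 0 0 0 0 0"

```text
time_s: 2.1
ee_pos: [0.5366, -0.3167, 0.075]
eef_rot: [-3.139, 0.001, 0.751]
force: [-0.2, -0.3, -0.5]
grip_width: 0.094
grip_force: 0.0
```

```bash
python3 - <<'E'
from h import *
o=ctrl.get_obs();print(o["ee_pos"],o["joint_vel"].round(3))
d=cap("scene");cv2.imwrite("pics/g1.png",cv2.resize(d["pixels"][130:290,330:530,::-1],None,fx=4,fy=3.7,interpolation=2)[:600,:800])
E
```

```text
[ 0.536554   -0.31673535  0.07498404] [-0.001 -0.025 -0.025 -0.     0.02   0.002]
```

View pics/g1.png

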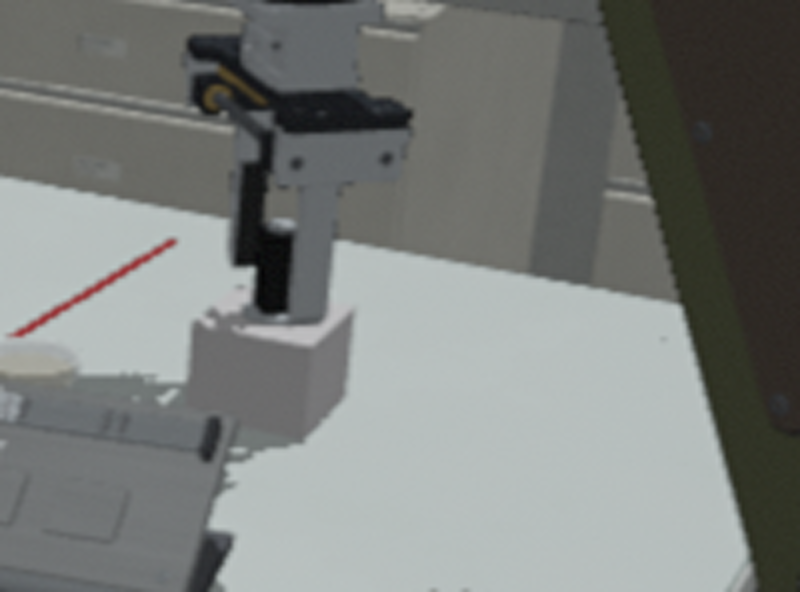

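The fingers straddle the grip (about (275, 270) in the crop). Next I close them.

>>> servo_tool --pt "30 0 0 0 0 0 0" --pt "30 0 0 0 0 0 0" --pt "30 0 0 0 0 0 0" --pt "30 0 0 0 0 0 0" --pt "0 0 0 0 0 0 0" --pt "0 0 0 0 0 0 0" --pt "0 0 0 0 0 0 0" --pt "0 0 0 0 0 0 0" --force 30

```text
time_s: 3.15
ee_pos: [0.537, -0.317, 0.0764]
eef_rot: [-3.141, 0.0, 0.751]
force: [-1.0, 0.2, -0.0]
grip_width: 0.0219
grip_force: 30.0
```

```bash
python3 - <<'E'
from h import *
# grasp pt->grip centre: assume grip centre z=0.092, TCP z measured
p,R=cur(); print(p,R.as_euler("xyz"),ctrl.get_obs()["grip_width"])
E
```

```text
[ 0.537006   -0.31704342  0.07644069] [-3.14143553e+00  5.98150504e-06  7.50757049e-01] 0.021892151925181846
```

```bash
cat >> h.py <<'E'
def tilt(R0):  # minimal turn bringing tool z to -FN
    z=R0.apply([0,0,1]);c=np.cross(z,-FN);return Ro.from_rotvec(c/np.linalg.norm(c)*np.arcsin(np.linalg.norm(c)))*R0
TO=.0644
def tp(x,y,z): return F0+F@np.array([x,y,z+TO])
RP=tilt(down(.7508))
E
python3 - <<'E'
from h import *
T=np.load("top0.npz");p=T["p"]
for n,(u,v) in dict(bottle=(216,203),petri=(393,210),box=(212,310)).items(): print(n,p[v,u].round(3))
s=(np.array([.537,-.317,.0764]),down(.7508))
s=plan(s,[([.537,-.317,.23],down(.7508),8,0)])
s=plan(s,[(tp(-.018,.075,.1),RP,8,0)])
s=plan(s,[(tp(-.018,.075,.02),RP,6,0)])
E
```

```text
bottle [0.711 0.187 0.1  ]
petri [ 0.673 -0.277  0.015]
box [0.447 0.226 0.028]
[0, -0.0, 0.0, -0.0192, 0.0, 0.0, 0.0] ,
[0, -0.0, 0.0, -0.0192, 0.0, 0.0, 0.0] ,
[0, -0.0, 0.0, -0.0192, 0.0, 0.0, 0.0] ,
[0, -0.0, 0.0, -0.0192, 0.0, 0.0, 0.0] ,
[0, -0.0, 0.0, -0.0192, 0.0, 0.0, 0.0] ,
[0, -0.0, 0.0, -0.0192, 0.0, 0.0, 0.0] ,
[0, -0.0, 0.0, -0.0192, 0.0, 0.0, 0.0] ,
[0, -0.0, 0.0, -0.0192, 0.0, 0.0, 0.0] ,
-- [ 0.537 -0.317  0.23 ] [3.142 0.    0.751]
[0, 0.0419, -0.0252, 0.0046, -0.0558, -0.0342, 0.0] ,
[0, 0.042, -0.0254, 0.0017, -0.0558, -0.0342, -0.0] ,
[0, 0.042, -0.0254, -0.0011, -0.0558, -0.0342, -0.0] ,
[0, 0.0419, -0.0252, -0.004, -0.0558, -0.0342, -0.0] ,
[0, 0.0417, -0.0249, -0.0068, -0.0558, -0.0342, -0.0] ,
[0, 0.0415, -0.0245, -0.0096, -0.0558, -0.0342, -0.0] ,
[0, 0.0411, -0.0239, -0.0124, -0.0558, -0.0343, -0.0] ,
[0, 0.0406, -0.0231, -0.015, -0.0558, -0.0342, -0.0] ,
-- [0.6445 0.059  0.1933] [2.684 0.264 0.689]
[0, -0.0, -0.0, 0.0133, 0.0, -0.0, -0.0] ,
[0, -0.0, -0.0, 0.0133, 0.0, -0.0, -0.0] ,
[0, -0.0, -0.0, 0.0133, 0.0, -0.0, -0.0] ,
[0, -0.0, -0.0, 0.0134, 0.0, -0.0, -0.0] ,
[0, -0.0, -0.0, 0.0133, 0.0, -0.0, -0.0] ,
[0, -0.0, -0.0, 0.0134, 0.0, -0.0, -0.0] ,
-- [0.6525 0.0198 0.1241] [2.684 0.264 0.689]
```

>>> servo_tool --pt "0 0 0 -0.006 0 0 0" --pt "0 0 0 -0.012 0 0 0" --pt "0 0 0 -0.02 0 0 0" --pt "0 0 0 -0.024 0 0 0" --pt "0 0 0 -0.024 0 0 0" --pt "0 0 0 -0.024 0 0 0" --pt "0 0 0 -0.024 0 0 0" --pt "0 0 0 -0.0196 0 0 0"

```text
time_s: 4.15
ee_pos: [0.5371, -0.3171, 0.2321]
eef_rot: [3.14, -0.0, 0.751]
force: [0.2, 0.3, -1.7]
grip_width: 0.0219
grip_force: 30.0
```

>>> servo_tool --pt "0 0.0419 -0.0252 0.0046 -0.0558 -0.0342 0" --pt "0 0.042 -0.0254 0.0017 -0.0558 -0.0342 0" --pt "0 0.042 -0.0254 -0.0011 -0.0558 -0.0342 0" --pt "0 0.0419 -0.0252 -0.004 -0.0558 -0.0342 0" --pt "0 0.0417 -0.0249 -0.0068 -0.0558 -0.0342 0" --pt "0 0.0415 -0.0245 -0.0096 -0.0558 -0.0342 0" --pt "0 0.0411 -0.0239 -0.0124 -0.0558 -0.0342 0" --pt "0 0.0406 -0.0231 -0.015 -0.0558 -0.0342 0"

```text
time_s: 5.15
ee_pos: [0.6449, 0.0606, 0.1945]
eef_rot: [2.681, 0.264, 0.688]
force: [0.6, -0.0, -1.5]
grip_width: 0.0217
grip_force: 30.0
```

>>> servo_tool --pt "0 0 0 0 0 0 0" --pt "0 0 0 0.0133 0 0 0" --pt "0 0 0 0.0133 0 0 0" --pt "0 0 0 0.0133 0 0 0" --pt "0 0 0 0.0134 0 0 0" --pt "0 0 0 0.0134 0 0 0" --pt "0 0 0 0 0 0 0" --pt "0 0 0 0 0 0 0"

```text
time_s: 6.15
ee_pos: [0.6514, 0.0264, 0.136]
eef_rot: [2.684, 0.264, 0.689]
force: [-0.3, 0.8, -1.2]
grip_width: 0.0218
grip_force: 30.0
```

```bash
python3 - <<'E'
from h import *
p,R=cur();t=p+R.apply([0,0,TO]);print("tip in face",((t-F0)@F).round(4),"axis err",(R.apply([0,0,1])+FN).round(3),ctrl.get_obs()["qpos"].round(2))
d=cap("scene");cv2.imwrite("pics/s2.png",cv2.resize(d["pixels"][130:320,210:430,::-1],None,fx=3.1,fy=3.1,interpolation=2))
P=pts(d);e=(P-F0)@F
# probe points between fingers and pad: axis estimate
m=(e[...,2]>.014)&(e[...,2]<.065)&(abs(e[...,1]-.075)<.03)&(abs(e[...,0]+.018)<.03)
for a in np.arange(.014,.07,.006):
    w=e[m&(e[...,2]>a)&(e[...,2]<a+.006)]; 
    if len(w)>3: print(a.round(3),len(w),w.min(0).round(4),w.max(0).round(4))
E
```

```text
tip in face [-0.0178  0.0753  0.0336] axis err [ 0.001  0.    -0.   ] [ 0.19  0.6   1.34 -0.56  1.25  1.21]
0.014 11 [-0.0327  0.064   0.0142] [-0.0057  0.0869  0.0165]
0.038 9 [-0.0211  0.0726  0.0394] [-0.0144  0.0797  0.0438]
0.044 6 [-0.0193  0.0724  0.0459] [-0.017   0.0769  0.05  ]
0.05 6 [-0.0211  0.0728  0.0512] [-0.0156  0.0775  0.0555]
```

View pics/s2.png

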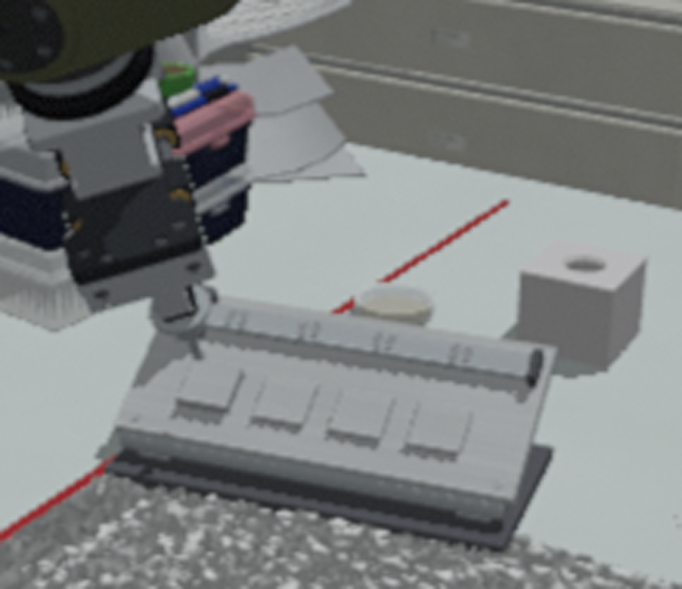

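The tip hangs over the middle of pad 1 (about (200, 350) in the crop), square to the face. I press now, with the target 4 mm into a 9 mm pad.

>>> servo_tool --pt "0 0 0 0.01 0 0 0" --pt "0 0 0 0.01 0 0 0" --pt "0 0 0 0.0044 0 0 0" --pt "0 0 0 0.004 0 0 0" --pt "0 0 0 0 0 0 0" --pt "0 0 0 0 0 0 0" --pt "0 0 0 0 0 0 0" --pt "0 0 0 0 0 0 0"

```text
time_s: 7.2
ee_pos: [0.6541, 0.0124, 0.1112]
eef_rot: [2.684, 0.264, 0.689]
force: [-1.4, 0.8, 0.2]
grip_width: 0.0221
grip_force: 30.0
```

```bash
python3 - <<'E'
from h import *
o=ctrl.get_obs();p,R=cur();t=p+R.apply([0,0,TO]);print("tip in face",((t-F0)@F).round(4),"F·n",o["force"]@FN)
d=cap("scene");P=pts(d);e=(P-F0)@F
for a in np.arange(.012,.05,.004):
    w=e[(abs(e[...,1]-.075)<.02)&(abs(e[...,0]+.018)<.016)&(e[...,2]>a)&(e[...,2]<a+.004)]
    if len(w)>2: print(a.round(3),len(w),w.min(0).round(4),w.max(0).round(4))
E
```

```text
tip in face [-0.0179  0.0751  0.005 ] F·n 0.7025309988258099
0.012 70 [-0.0337  0.0572  0.012 ] [-0.0035  0.0902  0.0155]
0.016 6 [-0.0209  0.0719  0.0173] [-0.0159  0.0756  0.0198]
0.02 4 [-0.0209  0.0726  0.0218] [-0.0171  0.0752  0.0237]
0.024 5 [-0.0211  0.0725  0.0251] [-0.0162  0.0761  0.0275]
0.032 3 [-0.0233  0.0691  0.0339] [-0.0165  0.0746  0.0359]
0.036 7 [-0.0247  0.0678  0.036 ] [-0.0171  0.077   0.04  ]
0.04 6 [-0.0242  0.0674  0.0402] [-0.016   0.0726  0.0432]
```

```bash
python3 - <<'E'
from h import *
plan((tp(-.018,.075,.005),RP),[(tp(-.018,.075,.025),RP,2,0),(tp(-.018,.025,.025),RP,3,0),(tp(-.018,.025,.001),RP,3,0)])
E
```

```text
[0, 0.0, -0.0, -0.01, 0.0, 0.0, 0.0] ,
[0, 0.0, -0.0, -0.01, 0.0, 0.0, 0.0] ,
-- [0.652  0.0222 0.1284] [2.684 0.264 0.689]
[0, -0.0142, -0.0087, 0.0, 0.0, 0.0, 0.0] ,
[0, -0.0142, -0.0087, 0.0, 0.0, 0.0, 0.0] ,
[0, -0.0142, -0.0087, 0.0, 0.0, 0.0, 0.0] ,
-- [0.603  0.0123 0.1284] [2.684 0.264 0.689]
[0, -0.0, -0.0, 0.008, 0.0, 0.0, 0.0] ,
[0, -0.0, -0.0, 0.008, 0.0, 0.0, 0.0] ,
[0, -0.0, -0.0, 0.008, 0.0, 0.0, 0.0] ,
-- [6.054e-01 5.000e-04 1.076e-01] [2.684 0.264 0.689]
```

>>> servo_tool --pt "0 0 0 -0.01 0 0 0" --pt "0 0 0 -0.01 0 0 0" --pt "0 0 0 0 0 0 0" --pt "0 -0.0142 -0.0087 0 0 0 0" --pt "0 -0.0142 -0.0087 0 0 0 0" --pt "0 -0.0142 -0.0087 0 0 0 0" --pt "0 0 0 0 0 0 0" --pt "0 0 0 0 0 0 0"

```text
time_s: 8.25
ee_pos: [0.6037, 0.0122, 0.1285]
eef_rot: [2.684, 0.264, 0.689]
force: [0.3, -0.3, -2.1]
grip_width: 0.0217
grip_force: 30.0
```

>>> servo_tool --pt "0 0 0 0.008 0 0 0" --pt "0 0 0 0.008 0 0 0" --pt "0 0 0 0.004 0 0 0" --pt "0 0 0 0.004 0 0 0" --pt "0 0 0 0 0 0 0" --pt "0 0 0 0 0 0 0" --pt "0 0 0 0 0 0 0" --pt "0 0 0 0 0 0 0"

```text
time_s: 9.25
ee_pos: [0.6055, 0.0005, 0.1077]
eef_rot: [2.684, 0.264, 0.689]
force: [-0.8, 1.6, 0.2]
grip_width: 0.0219
grip_force: 30.0
```

```bash
python3 - <<'E'
from h import *
o=ctrl.get_obs();p,R=cur();t=p+R.apply([0,0,TO]);print("tip in face",((t-F0)@F).round(4),"F·n",o["force"]@FN)
E
```

```text
tip in face [-0.0179  0.0252  0.001 ] F·n 1.0369881335399362
```

>>> servo_tool --pt "0 0 0 -0.012 0 0 0" --pt "0 0 0 -0.012 0 0 0" --pt "0 0 0 0 0 0 0" --pt "0 -0.0142 -0.0087 0 0 0 0" --pt "0 -0.0142 -0.0087 0 0 0 0" --pt "0 -0.0142 -0.0087 0 0 0 0" --pt "0 0 0 0 0 0 0" --pt "0 0 0 0 0 0 0"

```text
time_s: 10.25
ee_pos: [0.5547, 0.0023, 0.1285]
eef_rot: [2.684, 0.264, 0.689]
force: [0.6, -0.1, -1.1]
grip_width: 0.0219
grip_force: 30.0
```

>>> servo_tool --pt "0 0 0 0.008 0 0 0" --pt "0 0 0 0.008 0 0 0" --pt "0 0 0 0.004 0 0 0" --pt "0 0 0 0.004 0 0 0" --pt "0 0 0 0 0 0 0" --pt "0 0 0 0 0 0 0" --pt "0 0 0 0 0 0 0" --pt "0 0 0 0 0 0 0"

```text
time_s: 11.25
ee_pos: [0.5566, -0.0095, 0.1077]
eef_rot: [2.684, 0.264, 0.689]
force: [-1.3, 1.4, 0.2]
grip_width: 0.0218
grip_force: 30.0
```

```bash
python3 - <<'E'
from h import *
o=ctrl.get_obs();p,R=cur();t=p+R.apply([0,0,TO]);print("tip in face",((t-F0)@F).round(4),"F·n",o["force"]@FN)
E
```

```text
tip in face [-0.0179 -0.0248  0.001 ] F·n 1.0513749879087753
```

>>> servo_tool --pt "0 0 0 -0.012 0 0 0" --pt "0 0 0 -0.012 0 0 0" --pt "0 0 0 0 0 0 0" --pt "0 -0.0142 -0.0087 0 0 0 0" --pt "0 -0.0142 -0.0087 0 0 0 0" --pt "0 -0.0142 -0.0087 0 0 0 0" --pt "0 0 0 0 0 0 0" --pt "0 0 0 0 0 0 0"

```text
time_s: 12.25
ee_pos: [0.5058, -0.0077, 0.1285]
eef_rot: [2.684, 0.264, 0.689]
force: [-0.2, 1.0, -1.4]
grip_width: 0.022
grip_force: 30.0
```

>>> servo_tool --pt "0 0 0 0.008 0 0 0" --pt "0 0 0 0.008 0 0 0" --pt "0 0 0 0.004 0 0 0" --pt "0 0 0 0.004 0 0 0" --pt "0 0 0 0 0 0 0" --pt "0 0 0 0 0 0 0" --pt "0 0 0 0 0 0 0" --pt "0 0 0 0 0 0 0"

```text
time_s: 13.25
ee_pos: [0.5076, -0.0195, 0.1077]
eef_rot: [2.684, 0.264, 0.689]
force: [-2.2, 1.7, 0.7]
grip_width: 0.0217
grip_force: 30.0
```

```bash
python3 - <<'E'
from h import *
o=ctrl.get_obs();p,R=cur();t=p+R.apply([0,0,TO]);print("tip in face",((t-F0)@F).round(4),"F·n",o["force"]@FN)
s=(tp(-.018,-.075,.001),RP)
s=plan(s,[(tp(-.018,-.075,.101),RP,4,0),([.50,-.13,.23],RP,4,0)])
s=plan(s,[([.537,-.317,.23],down(.7508),8,0)])
E
```

```text
tip in face [-0.0178 -0.0748  0.001 ] F·n 1.6165170900567691
[0, 0.0, -0.0, -0.025, 0.0, 0.0, 0.0] ,
[0, 0.0, -0.0, -0.025, 0.0, 0.0, 0.0] ,
[0, 0.0, -0.0, -0.025, 0.0, 0.0, 0.0] ,
[0, 0.0, -0.0, -0.025, 0.0, 0.0, 0.0] ,
-- [0.4974 0.0296 0.1942] [2.684 0.264 0.689]
[0, -0.0263, 0.0289, 0.0119, 0.0, 0.0, 0.0] ,
[0, -0.0263, 0.029, 0.0119, 0.0, 0.0, 0.0] ,
[0, -0.0264, 0.0289, 0.0118, 0.0, 0.0, 0.0] ,
[0, -0.0263, 0.029, 0.0119, 0.0, 0.0, 0.0] ,
-- [ 0.5001 -0.13    0.23  ] [2.684 0.264 0.689]
[0, -0.0109, 0.0175, 0.0119, 0.0558, 0.0342, -0.0] ,
[0, -0.0113, 0.0181, 0.0105, 0.0558, 0.0342, -0.0] ,
[0, -0.0116, 0.0187, 0.0091, 0.0558, 0.0342, -0.0] ,
[0, -0.0119, 0.0192, 0.0077, 0.0558, 0.0342, -0.0] ,
[0, -0.0121, 0.0196, 0.0062, 0.0558, 0.0342, -0.0] ,
[0, -0.0123, 0.0198, 0.0046, 0.0558, 0.0342, -0.0] ,
[0, -0.0125, 0.0201, 0.0031, 0.0558, 0.0343, -0.0] ,
[0, -0.0126, 0.0202, 0.0016, 0.0558, 0.0342, -0.0] ,
-- [ 0.537 -0.317  0.23 ] [-3.142  0.     0.751]
```

Pads 2–4 gave about the same force 4 mm deeper than pad 1 did, so pad 1 is the high one. I take the probe back to its stand.

>>> servo_tool --pt "0 0 0 -0.025 0 0 0" --pt "0 0 0 -0.025 0 0 0" --pt "0 0 0 -0.025 0 0 0" --pt "0 0 0 -0.025 0 0 0" --pt "0 -0.0263 0.0289 0.0119 0 0 0" --pt "0 -0.0263 0.029 0.0119 0 0 0" --pt "0 -0.0264 0.0289 0.0118 0 0 0" --pt "0 -0.0263 0.029 0.0119 0 0 0"

```text
time_s: 14.25
ee_pos: [0.5002, -0.1315, 0.2303]
eef_rot: [2.684, 0.264, 0.689]
force: [0.3, 0.6, -1.5]
grip_width: 0.0219
grip_force: 30.0
```

>>> servo_tool --pt "0 -0.0109 0.0175 0.0119 0.0558 0.0342 0" --pt "0 -0.0113 0.0181 0.0105 0.0558 0.0342 0" --pt "0 -0.0116 0.0187 0.0091 0.0558 0.0342 0" --pt "0 -0.0119 0.0192 0.0077 0.0558 0.0342 0" --pt "0 -0.0121 0.0196 0.0062 0.0558 0.0342 0" --pt "0 -0.0123 0.0198 0.0046 0.0558 0.0342 0" --pt "0 -0.0125 0.0201 0.0031 0.0558 0.0342 0" --pt "0 -0.0126 0.0202 0.0016 0.0558 0.0342 0"

```text
time_s: 15.25
ee_pos: [0.5372, -0.3182, 0.2299]
eef_rot: [-3.14, -0.001, 0.751]
force: [0.5, 0.6, -2.0]
grip_width: 0.0214
grip_force: 30.0
```

>>> servo_tool --pt "0 0 0 0 0 0 0" --pt "0 0 0 0.018 0 0 0" --pt "0 0 0 0.018 0 0 0" --pt "0 0 0 0.018 0 0 0" --pt "0 0 0 0.018 0 0 0" --pt "0 0 0 0 0 0 0" --pt "0 0 0 0 0 0 0" --pt "0 0 0 0 0 0 0"

```text
time_s: 16.25
ee_pos: [0.5375, -0.3174, 0.1587]
eef_rot: [3.14, -0.0, 0.751]
force: [-0.4, -0.0, -1.5]
grip_width: 0.0218
grip_force: 30.0
```

```bash
python3 - <<'E'
from h import *
p,R=cur();print(p,R.as_euler("xyz"),R.apply([0,0,1]).round(4),ctrl.get_obs()["force"])
plan((p,R),[([.537,-.317,.078],down(.7508),8,0)])
d=cap("scene");cv2.imwrite("pics/s3.png",cv2.resize(d["pixels"][130:270,340:480,::-1],None,fx=4,fy=4,interpolation=2))
q=pts(d)
for a in np.arange(.07,.1,.006):
    w=q[(abs(q[...,0]-.537)<.02)&(abs(q[...,1]+.317)<.02)&(q[...,2]>a)&(q[...,2]<a+.006)]
    if len(w)>2: print(a.round(3),len(w),w.min(0).round(4),w.max(0).round(4))
E
```

```text
[ 0.53748306 -0.31739101  0.15871541] [ 3.14030507e+00 -2.90805180e-04  7.50775655e-01] [ 1.1e-03 -7.0e-04 -1.0e+00] [-3.70610706e-01 -1.18297236e-03 -1.49284436e+00]
[0, -0.0, -0.0001, 0.0101, 0.0002, -0.0, -0.0] ,
[0, -0.0, -0.0001, 0.0101, 0.0002, -0.0, -0.0] ,
[0, -0.0, -0.0001, 0.0101, 0.0001, -0.0, -0.0] ,
[0, -0.0, -0.0001, 0.0101, 0.0002, -0.0001, -0.0] ,
[0, -0.0, -0.0001, 0.0101, 0.0001, -0.0, -0.0] ,
[0, -0.0, -0.0001, 0.0101, 0.0002, -0.0001, -0.0] ,
[0, -0.0001, -0.0, 0.0101, 0.0001, -0.0, -0.0] ,
[0, -0.0, -0.0001, 0.01, 0.0002, -0.0001, -0.0] ,
-- [ 0.537 -0.317  0.078] [-3.142  0.     0.751]
```

View pics/s3.png

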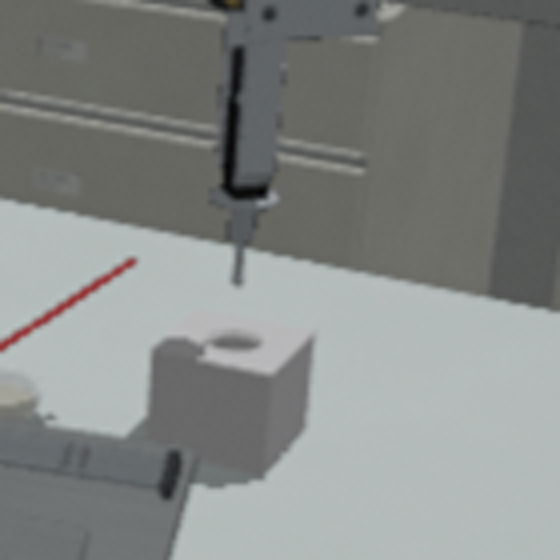

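The tip (237, 283) stands right over the hole (237, 340). I lower the probe.

>>> servo_tool --pt "0 0 0 0.016 0 0 0" --pt "0 0 0 0.016 0 0 0" --pt "0 0 0 0.016 0 0 0" --pt "0 0 0 0.014 0 0 0" --pt "0 0 0 0.01 0 0 0" --pt "0 0 0 0.006 0 0 0" --pt "0 0 0 0.003 0 0 0" --pt "0 0 0 0 0 0 0"

```text
time_s: 17.3
ee_pos: [0.5373, -0.3173, 0.0771]
eef_rot: [3.141, -0.0, 0.751]
force: [0.2, 0.7, -1.1]
grip_width: 0.0221
grip_force: 30.0
```

```bash
python3 - <<'E'
from h import *
p,R=cur();print(p,ctrl.get_obs()["force"])
E
```

```text
[ 0.53730531 -0.3172549   0.07706587] [ 0.18070339  0.71655976 -1.07217709]
```

>>> servo_tool --pt "0 0 0 0.0007 0 0 0" --pt "0 0 0 0 0 0 0" --pt "26 0 0 0 0 0 0" --pt "26 0 0 0 0 0 0" --pt "40 0 0 0 0 0 0" --pt "100 0 0 0 0 0 0" --pt "100 0 0 0 0 0 0" --pt "100 0 0 0 0 0 0"

```text
time_s: 18.3
ee_pos: [0.5372, -0.3172, 0.0762]
eef_rot: [-3.142, -0.0, 0.751]
force: [-1.3, -1.1, -0.3]
grip_width: 0.0612
grip_force: 0.0
```

>>> servo_tool --pt "100 0 0 -0.005 0 0 0" --pt "100 0 0 -0.015 0 0 0" --pt "100 0 0 -0.02 0 0 0" --pt "100 0 0 -0.02 0 0 0" --pt "100 0 0 -0.03 0 0 0" --pt "100 0 0 -0.03 0 0 0" --pt "100 0 0 -0.03 0 0 0" --pt "100 0 0 -0.02 0 0 0"

```text
time_s: 19.3
ee_pos: [0.5374, -0.3173, 0.2492]
eef_rot: [3.139, -0.001, 0.751]
force: [-0.1, -0.5, -0.2]
grip_width: 0.0942
grip_force: 0.0
```

```bash
cat >> h.py <<'E'
# rider grasp: tool z=-FN, tool y=-FY (either), x=y cross z
def RR(s): 
    z=-FN;y=s*FY;x=np.cross(y,z);return Ro.from_matrix(np.c_[x,y,z])
def fp(x,y,z): return F0+F@np.array([x,y,z])
E
python3 - <<'E'
from h import *
c=cur();print(c[0],c[1].as_euler("xyz"))
for n in("scene","top"):
    d=cap(n);q=pts(d);w=q[(np.hypot(q[...,0]-.537,q[...,1]+.317)<.03)&(q[...,2]>.075)&(q[...,2]<.15)]
    print(n,len(w),w.min(0),w.max(0))
    e=(q-F0)@F;r=e[(e[...,2]>.026)&(e[...,2]<.055)&(abs(e[...,0]-.034)<.02)&(e[...,1]>.06)&(e[...,1]<.13)]
    print("tab",len(r),np.percentile(r,[2,50,98],axis=0).round(4).tolist())
for s in(1,-1): print(s,np.degrees((c[1].inv()*RR(s)).magnitude()),RR(s).as_euler("xyz"))
s=c
s=plan(s,[(fp(.034,.106,.13),RR(1),16,100)])
d=cap("scene");cv2.imwrite("pics/s4.png",d["pixels"][130:330,200:460,::-1].repeat(2,0).repeat(2,1))
E
```

```text
[ 0.53735057 -0.31725242  0.24915309] [ 3.13901903e+00 -6.08399499e-04  7.50827922e-01]
scene 264 [ 0.52280272 -0.32415256  0.07517898] [ 0.55362046 -0.29770122  0.12571067]
tab 143 [[0.0197, 0.0992, 0.0277], [0.0299, 0.1034, 0.0432], [0.045, 0.1127, 0.0481]]Traceback (most recent call last):
  File "<stdin>", line 5, in <module>
    return umr_minimum(a, axis, None, out, keepdims, initial, where)
ValueError: zero-size array to reduction operation minimum which has no identity
```

The probe's top is back at 0.1257 m, the height it had before. The tab is centred at y ≈ 0.106 in the face frame, so it needs to move 31 mm.

```bash
python3 - <<'E'
from h import *
c=cur()
for s in(1,-1): print(s,np.degrees((c[1].inv()*RR(s)).magnitude()),RR(s).as_euler("xyz"))
s=plan(c,[(fp(.034,.106,.13),RR(-1),12,100)])
s=plan(s,[(fp(.034,.106,.022),RR(-1),6,100)])
print(RR(-1).inv().apply(FY))
E
```

```text
1 65.08065316386104 [-3.14159265  0.52361148  1.77150919]
-1 123.61422231756943 [ 3.14159265 -0.52361148 -1.37008346]
[100, 0.0274, -0.0111, 0.005, -0.0459, 0.0253, 0.172] ,
[100, 0.0249, -0.0159, 0.005, -0.0459, 0.0253, 0.172] ,
[100, 0.0217, -0.0201, 0.0048, -0.0459, 0.0253, 0.172] ,
[100, 0.0178, -0.0237, 0.0043, -0.0459, 0.0253, 0.172] ,
[100, 0.0134, -0.0266, 0.0035, -0.0459, 0.0254, 0.172] ,
[100, 0.0085, -0.0286, 0.0025, -0.0459, 0.0254, 0.1719] ,
[100, 0.0035, -0.0298, 0.0013, -0.0459, 0.0253, 0.172] ,
[100, -0.0017, -0.0299, -0.0, -0.046, 0.0254, 0.1719] ,
[100, -0.0068, -0.0292, -0.0015, -0.0459, 0.0253, 0.172] ,
[100, -0.0116, -0.0275, -0.003, -0.046, 0.0254, 0.1719] ,
[100, -0.0161, -0.0249, -0.0046, -0.0459, 0.0254, 0.172] ,
[100, -0.0199, -0.0216, -0.0061, -0.046, 0.0253, 0.1719] ,
-- [0.6872 0.0042 0.1896] [ 3.142 -0.524 -1.37 ]
[100, 0.0, -0.0, 0.018, 0.0, 0.0, 0.0] ,
[100, 0.0, -0.0, 0.018, 0.0, 0.0, 0.0] ,
[100, 0.0, -0.0, 0.018, 0.0, 0.0, 0.0] ,
[100, 0.0, -0.0, 0.018, 0.0, 0.0, 0.0] ,
[100, 0.0, -0.0, 0.018, 0.0, 0.0, 0.0] ,
[100, 0.0, -0.0, 0.018, 0.0, 0.0, 0.0] ,
-- [ 0.698  -0.0487  0.0961] [ 3.142 -0.524 -1.37 ]
[ 4.49071874e-16 -1.00000000e+00 -1.30338808e-16]
```

```bash
python3 - <<'E'
from h import *
e=(np.load("top0.npz")["p"]-F0)@F
for y in(.125,.09,.05,0):
    w=e[(abs(e[...,1]-y)<.008)&(abs(e[...,0]-.034)<.012)&(abs(e[...,2])<.06)]; print(y,len(w),w[:,2].max().round(4))
s=plan(cur(),[(fp(.034,.106,.13),RR(1),8,70)])
s=plan(s,[(fp(.034,.106,.022),RR(1),6,70)])
E
```

```text
0.125 14 0.014
0.09 60 0.0189
0.05 53 0.0126
0 52 0.0127
[70, 0.0411, -0.0167, 0.0075, -0.0328, -0.0594, -0.1247] ,
[70, 0.0432, -0.0116, 0.0045, -0.0328, -0.0594, -0.1247] ,
[70, 0.0445, -0.0062, 0.0016, -0.0328, -0.0595, -0.1247] ,
[70, 0.045, -0.0007, -0.0012, -0.0328, -0.0594, -0.1247] ,
[70, 0.0445, 0.005, -0.0038, -0.0327, -0.0594, -0.1247] ,
[70, 0.0433, 0.0107, -0.0061, -0.0328, -0.0595, -0.1247] ,
[70, 0.0411, 0.0162, -0.0082, -0.0327, -0.0594, -0.1247] ,
[70, 0.0383, 0.0214, -0.01, -0.0328, -0.0595, -0.1248] ,
-- [0.6873 0.0042 0.1896] [3.142 0.524 1.772]
[70, 0.0, -0.0, 0.018, 0.0, 0.0, 0.0] ,
[70, 0.0, -0.0, 0.018, 0.0, 0.0, 0.0] ,
[70, 0.0, -0.0, 0.018, 0.0, 0.0, 0.0] ,
[70, 0.0, -0.0, 0.018, 0.0, 0.0, 0.0] ,
[70, 0.0, -0.0, 0.018, 0.0, 0.0, 0.0] ,
[70, 0.0, -0.0, 0.018, 0.0, 0.0, 0.0] ,
-- [ 0.6981 -0.0487  0.0961] [3.142 0.524 1.772]
```

>>> servo_tool --pt "70 0.0411 -0.0167 0.0075 -0.0328 -0.0594 -0.1247" --pt "70 0.0432 -0.0116 0.0045 -0.0328 -0.0594 -0.1247" --pt "70 0.0445 -0.0062 0.0016 -0.0328 -0.0594 -0.1247" --pt "70 0.045 -0.0007 -0.0012 -0.0328 -0.0594 -0.1247" --pt "70 0.0445 0.005 -0.0038 -0.0328 -0.0594 -0.1247" --pt "70 0.0433 0.0107 -0.0061 -0.0328 -0.0594 -0.1247" --pt "70 0.0411 0.0162 -0.0082 -0.0328 -0.0594 -0.1247" --pt "70 0.0383 0.0214 -0.01 -0.0328 -0.0594 -0.1247"

```text
time_s: 20.4
ee_pos: [0.6868, 0.0062, 0.1858]
eef_rot: [-3.136, 0.522, 1.779]
force: [1.1, 0.4, 0.8]
grip_width: 0.0657
grip_force: 0.0
```

>>> servo_tool --pt "70 0 0 0 0 0 0" --pt "70 0 0 0.018 0 0 0" --pt "70 0 0 0.018 0 0 0" --pt "70 0 0 0.018 0 0 0" --pt "70 0 0 0 0 0 0" --pt "70 0 0 0 0 0 0" --pt "70 0 0 0 0 0 0" --pt "70 0 0 0 0 0 0"

```text
time_s: 21.4
ee_pos: [0.6919, -0.0213, 0.1401]
eef_rot: [-3.139, 0.52, 1.773]
force: [0.2, -0.1, -0.5]
grip_width: 0.0656
grip_force: 0.0
```

```bash
python3 - <<'E'
from h import *
c=cur();print("tcp in face",((c[0]-F0)@F).round(4),np.degrees((c[1].inv()*RR(1)).as_rotvec()).round(2),ctrl.get_obs()["qpos"].round(2))
plan(c,[(fp(.034,.106,.024),RR(1),6,70)])
d=cap("scene");cv2.imwrite("pics/s4.png",d["pixels"][110:310,190:420,::-1].repeat(3,0).repeat(3,1))
E
```

```text
tcp in face [0.0317 0.1054 0.0742] [-0.11 -0.21  0.09] [ 0.11  0.67  1.23 -0.55  1.25  0.09]
[70, -0.0004, 0.0001, 0.0084, -0.0003, -0.0006, 0.0003] ,
[70, -0.0004, 0.0001, 0.0084, -0.0003, -0.0006, 0.0002] ,
[70, -0.0004, 0.0001, 0.0083, -0.0003, -0.0006, 0.0003] ,
[70, -0.0004, 0.0001, 0.0084, -0.0003, -0.0006, 0.0002] ,
[70, -0.0004, 0.0001, 0.0083, -0.0003, -0.0006, 0.0003] ,
[70, -0.0004, 0.0001, 0.0084, -0.0004, -0.0006, 0.0002] ,
-- [ 0.6978 -0.0478  0.0978] [3.142 0.524 1.772]
```

View pics/s4.png

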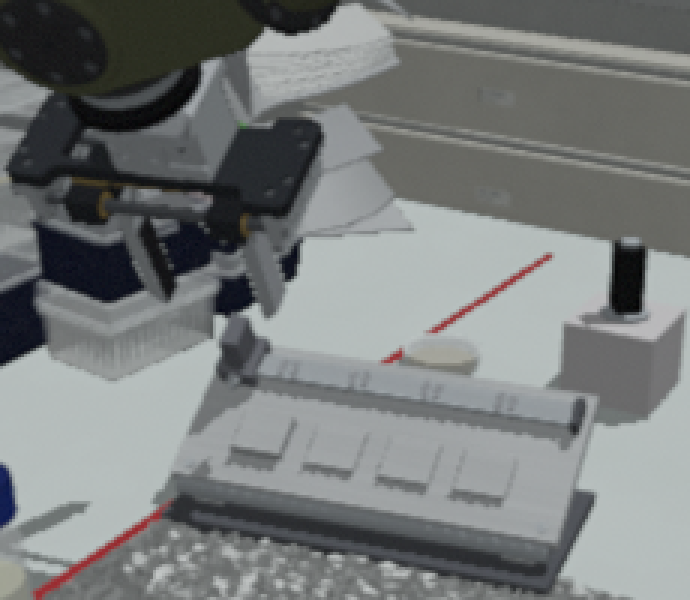

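The probe is back upright in its stand (628, 280). The open fingers (165, 280) and (265, 290) straddle the tab (237, 345) from above, so I descend.

>>> servo_tool --pt "70 -0.0004 0 0.0084 0 -0.0006 0" --pt "70 -0.0004 0 0.0084 0 -0.0006 0" --pt "70 -0.0004 0 0.0084 0 -0.0006 0" --pt "70 -0.0004 0 0.0084 0 -0.0006 0" --pt "70 -0.0004 0 0.0083 0 -0.0006 0" --pt "70 -0.0004 0 0.0083 0 -0.0006 0" --pt "70 0 0 0 0 0 0" --pt "70 0 0 0 0 0 0"

```text
time_s: 22.45
ee_pos: [0.6971, -0.0481, 0.0976]
eef_rot: [-3.138, 0.524, 1.773]
force: [0.2, 0.5, -1.2]
grip_width: 0.0658
grip_force: 0.0
```

```bash
python3 - <<'E'
from h import *
c=cur();print("tcp in face",((c[0]-F0)@F).round(4),np.degrees((c[1].inv()*RR(1)).as_rotvec()).round(2),ctrl.get_obs()["force"])
E
```

```text
tcp in face [0.034  0.1052 0.0237] [-0.13 -0.    0.08] [ 0.21520915  0.50930596 -1.17734938]
```

>>> servo_tool --pt "30 0 0 0 0 0 0" --pt "30 0 0 0 0 0 0" --pt "30 0 0 0 0 0 0" --pt "5 0 0 0 0 0 0" --pt "5 0 0 0 0 0 0" --pt "5 0 0 0 0 0 0" --pt "5 0 0 0 0 0 0" --pt "5 0 0 0 0 0 0" --force 12

```text
time_s: 23.45
ee_pos: [0.697, -0.0482, 0.0973]
eef_rot: [-3.138, 0.524, 1.773]
force: [-0.4, -0.1, 0.5]
grip_width: 0.0135
grip_force: 12.0
```

```bash
python3 - <<'E'
from h import *
o=ctrl.get_obs();c=cur();print("tcp in face",((c[0]-F0)@F).round(4),o["force"],o["grip_width"])
d=cap("scene");e=(pts(d)-F0)@F
r=e[(e[...,2]>.028)&(e[...,2]<.046)&(abs(e[...,0]-.03)<.014)&(e[...,1]>.06)&(e[...,1]<.13)];print(len(r))
E
```

```text
tcp in face [0.034  0.1051 0.0235] [-0.40015079 -0.06235392  0.49387774] 0.01352824383408828
128
```

>>> servo_tool --pt "5 0 -0.004 0 0 0 0" --pt "5 0 -0.005 0 0 0 0" --pt "5 0 -0.005 0 0 0 0" --pt "5 0 -0.005 0 0 0 0" --pt "5 0 -0.005 0 0 0 0" --pt "5 0 -0.006 0 0 0 0" --pt "5 0 0 0 0 0 0" --pt "5 0 0 0 0 0 0"

```text
time_s: 24.5
ee_pos: [0.6675, -0.0543, 0.0973]
eef_rot: [-3.137, 0.524, 1.773]
force: [-1.1, -2.0, -2.5]
grip_width: 0.014
grip_force: 12.0
```

```bash
python3 - <<'E'
from h import *
o=ctrl.get_obs();c=cur();print("tcp in face",((c[0]-F0)@F).round(4),o["force"],"F.y",o["force"]@FY,o["grip_width"])
E
```

```text
tcp in face [0.034  0.0749 0.0234] [-1.082313   -1.96294816 -2.50546799] F.y -1.4519341645788266 0.014018746555035096
```

Now I release gently and back off along the face normal.

>>> servo_tool --pt "17 0 0 0 0 0 0" --pt "20 0 0 0 0 0 0" --pt "40 0 0 0 0 0 0" --pt "60 0 0 0 0 0 0" --pt "60 0 0 0 0 0 0" --pt "60 0 0 -0.01 0 0 0" --pt "60 0 0 -0.02 0 0 0" --pt "60 0 0 -0.03 0 0 0"

```text
time_s: 25.5
ee_pos: [0.6615, -0.024, 0.1507]
eef_rot: [-3.138, 0.523, 1.773]
force: [0.1, -0.1, 1.0]
grip_width: 0.0564
grip_force: 0.0
```

>>> servo_tool --pt "60 0 0 -0.03 0 0 0" --pt "60 0 0 -0.03 0 0 0" --pt "60 0 0 -0.03 0 0 0" --pt "60 0 0 -0.02 0 0 0" --pt "60 0 0 0 0 0 0" --pt "60 0 0 0 0 0 0" --pt "60 0 0 0 0 0 0" --pt "60 0 0 0 0 0 0"

```text
time_s: 26.5
ee_pos: [0.651, 0.0289, 0.2441]
eef_rot: [-3.137, 0.524, 1.773]
force: [-0.2, -0.2, -0.5]
grip_width: 0.0566
grip_force: 0.0
```

```bash
python3 - <<'E'
from h import *
d=cap("scene");q=pts(d);e=(q-F0)@F
r=e[(e[...,2]>.026)&(e[...,2]<.055)&(abs(e[...,0]-.034)<.02)&(e[...,1]>.03)&(e[...,1]<.13)]
print("tab",len(r),np.percentile(r,[2,50,98],axis=0).round(4).tolist())
w=q[(np.hypot(q[...,0]-.537,q[...,1]+.317)<.03)&(q[...,2]>.075)&(q[...,2]<.15)];print("probe",w.min(0),w.max(0))
cv2.imwrite("pics/s5.png",d["pixels"][140:310,220:440,::-1].repeat(3,0).repeat(3,1))
E
```

```text
tab 143 [[0.0201, 0.0685, 0.0271], [0.03, 0.0729, 0.0428], [0.0452, 0.0825, 0.0489]]
probe [ 0.52227834 -0.32434238  0.07522125] [ 0.55332064 -0.29780657  0.12723908]
```

View pics/s5.png

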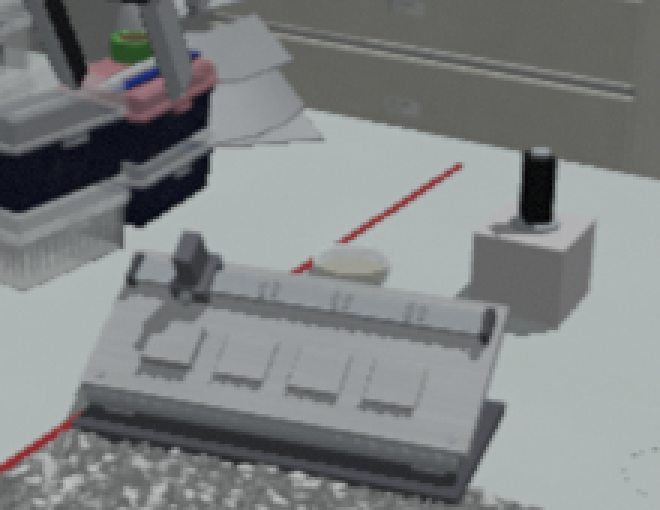

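The rider stands opposite pad 1: tab centre y ≈ 0.0755 against pad centre 0.0752 in the same view, about (190, 270) in the crop. The probe is seated upright at (540, 190), and the gripper is clear of everything.

```bash
python3 -c "
from station import ctrl
print(ctrl.hand_in())"
```

```text
the job is handed in; nothing more can be done
None
```

The job is handed in at about 27 s: the farthest pad is the high one, the probe is back upright in its stand, and the rider is at that pad's notch (within about 0.5 mm by camera; the click itself was not sensed).

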